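# Start up the microscope lamp box

## Task

Start the microscope's lamp from the low control box to the left of the microscope: with a fingertip, tap its keys down one after the other, first the long bar-shaped key (mains), then the square key (fan), then the round key (lamp). Push each lightly all the way down, where it stays, and leave the cross-shaped key (flash) alone. Do not pick up, tip or shift the vial, carton and glue tube round the box, and finish with the hand clear.

Things in the scene. Friction and masses are not known exactly. Their poses are not given: they have to be found in the camera images.
- control_box: Low grey metal box with a black flat top panel, 160 x 160 mm and 46 mm high, fixed to the worktop; origin at the centre of its underside, z up. Four white keys stand on the panel in a 2 x 2 raster, 72 mm from centre to centre (36 mm either way from the panel's centre along the box's x and y); which key is at which place changes. The box is turned up to 0.3 rad about z.
- bar_key (a joint): How far the long bar key is down, in m: 0 up (may start up to 0.001), 0.008 fully down at a rigid stop. It slides straight down, resists with about 2.5 N of friction (a little more when pushed fast), has no spring and stays where it is left; to be pushed down.
- bar_key_top (a point): Centre of the top face of the long bar white key, a straight bar 46 mm long (its y) and 14 mm wide (its x); it moves with the key. With the key up it is 14 mm above the panel (60 mm above the worktop), fully down 6 mm (52 mm above the worktop). x, y along the box's x, y.
- square_key (a joint): How far the square key is down, in m: 0 up (may start up to 0.001), 0.008 fully down at a rigid stop. It slides straight down, resists with about 2.5 N of friction (a little more when pushed fast), has no spring and stays where it is left; to be pushed down.
- square_key_top (a point): Centre of the top face of the square white key, a square 26 x 26 mm; it moves with the key. With the key up it is 14 mm above the panel (60 mm above the worktop), fully down 6 mm (52 mm above the worktop). x, y along the box's x, y.
- round_key (a joint): How far the round key is down, in m: 0 up (may start up to 0.001), 0.008 fully down at a rigid stop. It slides straight down, resists with about 2.5 N of friction (a little more when pushed fast), has no spring and stays where it is left; to be pushed down.
- round_key_top (a point): Centre of the top face of the round white key, a round disc 29 mm across; it moves with the key. With the key up it is 14 mm above the panel (60 mm above the worktop), fully down 6 mm (52 mm above the worktop). x, y along the box's x, y.
- cross_key (a joint): How far the cross-shaped key is down, in m: 0 up (may start up to 0.001), 0.008 fully down at a rigid stop. It slides straight down, resists with about 2.5 N of friction (a little more when pushed fast), has no spring and stays where it is left; must stay up.
- cross_key_top (a point): Centre of the top face of the cross-shaped white key, a plus-shaped cross, 34 mm over its arms, each arm 12 mm wide; it moves with the key. With the key up it is 14 mm above the panel (60 mm above the worktop), fully down 6 mm (52 mm above the worktop). x, y along the box's x, y.
- vial: Bystander: small amber vial with white cap, 22 mm across, 44 mm tall, standing loose behind the box (beyond it from the robot); origin at the centre of its underside.
- card_box: Bystander: small pink carton 55 x 75 x 24 mm lying loose behind the box; origin at the centre of its underside.
- glue: Bystander: white glue tube with yellow cap, 37 x 110 x 26 mm, lying loose along the left side of the box; origin at the centre of its underside.
- bar_unit: Square grey bezel of the long bar key, 56 x 56 x 2 mm, fixed on the panel; origin at the centre of its underside; it carries the key.
- square_unit: Square grey bezel of the square key, 56 x 56 x 2 mm, fixed on the panel; origin at the centre of its underside; it carries the key.
- round_unit: Square grey bezel of the round key, 56 x 56 x 2 mm, fixed on the panel; origin at the centre of its underside; it carries the key.
- cross_unit: Square grey bezel of the cross-shaped key, 56 x 56 x 2 mm, fixed on the panel; origin at the centre of its underside; it carries the key.

How it is judged:
On the way, in this order (a step that is already met when the one before it is completed fails the run):
1. the long bar key is down (value of joint bar_key above 0.0055 m), for 0.2 s.
2. the square key is down (value of joint square_key above 0.0055 m), for 0.2 s.
3. the round key is down (value of joint round_key above 0.0055 m), for 0.2 s.
At the end, for the whole second after the job is handed in: The bar, square and round keys are down (each more than 5.5 of its 8 mm), the cross key is still up (less than 2.5 mm down), and the vial, carton and glue tube rest within 15 mm of where they were, the vial upright (within 0.2 rad) (value of joint each of bar_key, square_key, round_key above 0.0055 m and value of joint cross_key below 0.0025 m and distance of each of vial, card_box, glue from where it was at the start of the episode below 0.015 m and linear speed of each of vial, card_box, glue below 0.02 m/s and angle between vial's own z axis and vertical below 0.2 rad); the robot touches nothing.
It fails at once if the square key goes down (more than 3 mm) before the bar key is down (value of joint square_key above 0.003 m and value of joint bar_key below 0.005 m).
It fails at once if the round key goes down (more than 3 mm) before the square key is down (value of joint round_key above 0.003 m and value of joint square_key below 0.005 m).
It fails at once if the cross key is pushed (more than 2.5 mm down) (value of joint cross_key above 0.0025 m).
It fails at once if a key or the box is pressed harder than 20 N (contact force between any of the arm, the fingers and bar_unit above 20 N or contact force between any of the arm, the fingers and square_unit above 20 N or contact force between any of the arm, the fingers and round_unit above 20 N or contact force between any of the arm, the fingers and cross_unit above 20 N or contact force between any of the arm, the fingers and control_box above 20 N).
It fails at once if the vial, carton or glue tube is shifted or lifted by more than 15 mm, or the vial tipped (distance of any of vial, card_box, glue from where it was at the start of the episode above 0.015 m or angle between vial's own z axis and vertical above 0.3 rad).
It also fails if it takes over 40 s, if anything falls off the work surface, if the arm or the gripper's body presses on something with over 40 N, if the wrist force passes 120 N, or if a joint passes its speed limit or range.

## Robot

A 6-joint arm with a two-finger parallel gripper is mounted at the origin on a cart in front of the work surface, level with it; the furniture and walls round the work are solid. World frame = base frame: x ahead of the robot, y to its left, z up, the work surface at z = 0. Lengths are in m, angles in rad, forces in N, time in s.
With the tool pointing down it reaches from about 0.275 to 0.85 m from the base axis. Payload 19 kg.
Tool frame: the origin (TCP) lies midway between the tips of the shut fingers; the grasp point (between the pads) lies 19 mm behind it; z points along the fingers, y is the line along which they close (so a half turn about z gives the same grasp; the last joint's range is limited). The gripper opens to 85 mm and grips with 20 to 120 N. Pads are 22 mm wide; open, the fingers measure 114 mm over their backs; the gripper's body (76 mm by 85 mm) begins 54 mm behind the grasp point. The pads swing forward as they close: fully open they stand 13 mm farther back than shut.
Start: joints at [1.168, 0.15, 1.437, -0, 1.554, -0.134], TCP at [0.153, 0.554, 0.231] pointing down, gripper open.
Joint ranges: [-2.8, 2.8], [-0.68, 2.1], [0.12, 2.68], [-1.39, 4.53], [0.16, 2.79], [-2.81, 2.81]. Speed limits (rad/s): [1.89, 1.89, 2.22, 3.01, 3.01, 3.01].

## Interface

Orientations are given as a 3x3 rotation matrix whose columns are the frame's x, y, z axes.
In Python, from bench import * gives the robot as it stands.
- The arm moves only by the tool apply_moves, never from a script. Its argument "moves" is a list of rows, each an object with "dr": the turn, a rotation vector about the world's x, y, z in rad, a list of three; "slide": the shift along the world's x, y, z in m, a list of three; "grip": the finger opening in m, from 0 to 0.0854. In form: [{"dr": [ax, ay, az], "slide": [dx, dy, dz], "grip": grip}, ...]. A call has 1 to 12 rows; each row shifts and turns the commanded pose from where the row before left it; what a row does not reach is not made up. A row lasts 1/12 s, in which the tool goes at most 41.7 mm and 7.16 degrees, less where a joint would pass 70% of its speed; a pose out of reach is approached as far as the arm can. A call with a gripper value outside its range is refused whole. The fingers move at their own pace and stop on an object; "newtons" is the grip in N (left out, the last holds). Time passes only in rows, so rows that do not move let the fingers close. It gives the time, the measured TCP pose, the force, the opening and the grip force at its end, in the units of the state.
- sense(): the state, without advancing time (a new reading comes with each control period).
- read_camera(name): name is "scene" or "top"; returns (picture, depth): 384x512x3 uint8, blue, green, red; 384x512 float32, m along the optical axis (not along the pixel's ray), 0 where there is no reading.
- camera_info(name): a dict with "fov_y" (degrees; the focal length in pixels is half the picture's height over the tangent of half this angle, whatever the lens; pixels are square), "cx", "cy" (the principal point, pixels), "dist" ([k1, k2, p1, p2, k3] as OpenCV has them; the pictures are not rectified), "origin" and "orientation" of the camera in the world. Camera axes: x right, y down, z forward; pixel columns grow to the right and rows downward; lengths in m; the calibration is good to about 2 mm. A picture is of the moment at which its call begins. camera_info takes no time and is no camera call.
- hand_in(): hands the job in; it is judged then, once.
The state is a dict: "clock": time; "joint_positions": joint angles; "joint_velocities": joint speeds; "joint_efforts": joint torques, N m; "position": TCP position; "tool_rot": TCP orientation; "force": force on the tool from outside, world axes, zero at the start; "torque": the same for the moment, N m; "opening": opening from 0.0 (shut) to 1.0 (fully open); "finger_force": force on a finger pad.
Only numpy, scipy, OpenCV 4.12 (cv2) and the standard library are available. Lean on these libraries where they do the work, as an engineer would, in place of code of your own. Each camera call takes 0.05 s, during which the arm holds its last target. There are 200 camera calls.

## Working session

There is one attempt and no reset: what is moved stays moved. The work goes in short steps, Python scripts to look and compute and a tool call to move; the robot and the scene stay as the last step left them, time stands still between calls to the robot, and variables do not carry over. Pictures are saved under pics/ and viewed, at most 10 in all, crops included, and the job is handed in when it is done.

Besides the shell and the picture viewer there is one more tool, called after "Call:" as name(argument=value, ...) on one line, values as JSON. apply_moves: Moves the arm, as the interface text tells. Its arguments: {"type":"object","properties":{"moves":{"type":"array"},"newtons":{"type":"number"}},"required":["moves"]}

```bash
mkdir -p pics; python3 - <<'E'
from bench import *
import cv2,numpy as np
for n in("scene","top"):
    p,d=read_camera(n); cv2.imwrite(f"pics/{n}0.png",p); np.save(f"pics/{n}0.npy",d)
    print(n,camera_info(n))
s=sense();print(s["clock"],s["position"],s["tool_rot"],s["force"],s["opening"])
E
```

```text
scene {'fov_y': 45.84305786400233, 'cx': 256.31261673745735, 'cy': 200.18168742868187, 'dist': array([0.0426482, 0.       , 0.       , 0.       , 0.       ]), 'origin': array([ 0.17884737, -0.10376513,  0.74268684]), 'orientation': array([[ 0.72612332, -0.54740448,  0.41604479],
       [-0.68729941, -0.56107935,  0.46131279],
       [-0.01909055, -0.62091731, -0.78364357]])}
top {'fov_y': 44.00726307541136, 'cx': 260.95858408234636, 'cy': 187.0576478828237, 'dist': array([0.02972307, 0.        , 0.        , 0.        , 0.        ]), 'origin': array([0.33831893, 0.2845588 , 0.90016022]), 'orientation': array([[ 0.06084286, -0.97094723,  0.23142951],
       [-0.99813447, -0.05800575,  0.01905043],
       [-0.00507272, -0.23215685, -0.97266513]])}
0.1 [0.152648   0.55413252 0.23074011] [[-9.64075103e-01  2.65629434e-01 -4.47217909e-04]
 [ 2.65629766e-01  9.64074551e-01 -1.04303533e-03]
 [ 1.54090520e-04 -1.12435878e-03 -9.99999356e-01]] [ 0.30583794 -0.380659   -0.98275908] 1.0010594718010837
```

View pics/top0.png

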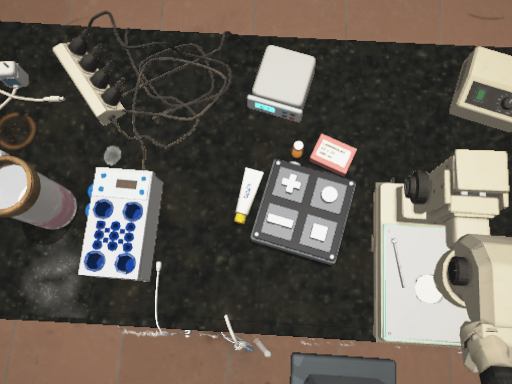

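View pics/scene0.png

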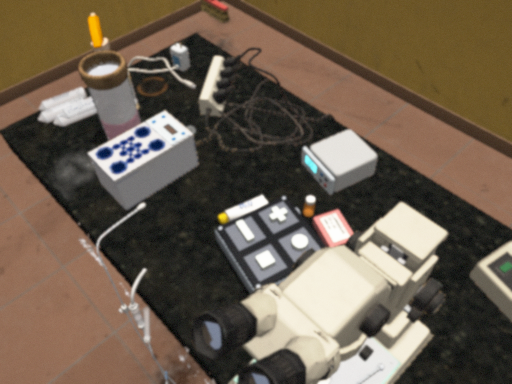

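The top view shows the box centred near (304,211): cross (291,183), round (329,194), bar (280,220) and square (318,232). I'll enlarge both views to read the centres.

```bash
python3 - <<'E'
import cv2
a=cv2.imread("pics/top0.png")[150:270,230:370]; b=cv2.imread("pics/scene0.png")[185:295,205:335]
cv2.imwrite("pics/ta.png",cv2.resize(a,None,fx=5,fy=5,interpolation=cv2.INTER_CUBIC))
cv2.imwrite("pics/sa.png",cv2.resize(b,None,fx=5,fy=5,interpolation=cv2.INTER_CUBIC))
E
cat >geo.py <<'E'
from bench import *
import cv2,numpy as np
def at_z(n,uv,z):
    c=camera_info(n);f=192/np.tan(np.radians(c["fov_y"]/2))
    K=np.array([[f,0,c["cx"]],[0,f,c["cy"]],[0,0,1]])
    q=cv2.undistortPoints(np.array(uv,float).reshape(-1,1,2),K,c["dist"])[:,0]
    r=np.c_[q,np.ones(len(q))]@c["orientation"].T
    return c["origin"]+r*((z-c["origin"][2])/r[:,2])[:,None]
E
python3 - <<'E'
from geo import *
# white blobs (key tops) by threshold
for n,g in (("top",{"bar":(280,220),"square":(318,232),"round":(329,194),"cross":(291,183)}),("scene",{"bar":(246,230),"square":(265,259),"round":(300,241),"cross":(279,213)})):
    p=cv2.imread(f"pics/{n}0.png").min(2);d=np.load(f"pics/{n}0.npy")
    k,l,st,ce=cv2.connectedComponentsWithStats((p>185).astype(np.uint8))
    for m,(u,v) in g.items():
        i=l[v,u]; c=ce[i]; x=at_z(n,[c],0.06)[0]
        ci=camera_info(n); dep=(x-ci["origin"])@ci["orientation"][:,2]
        print(n,m,i,st[i],c.round(1),x.round(4),"depth",d[v,u].round(4),"expected",dep.round(4))
E
```

```text
top bar 39 [267 213  27  15 219] [279.8 220. ] [0.4799 0.2636 0.06  ] depth 0.8493 expected 0.8496
top square 45 [310 223  18  18 230] [318.7 231.4] [0.4635 0.1938 0.06  ] depth 0.8413 expected 0.8444
top round 30 [322 186  16  16 209] [329.3 193.5] [0.5337 0.1769 0.06  ] depth 0.8578 expected 0.8604
top cross 26 [282 174  19  19 213] [290.9 182.6] [0.5498 0.2471 0.06  ] depth 0.8645 expected 0.8654
scene bar 22 [236 220  19  20 185] [244.9 229.4] [0.4795 0.2632 0.06  ] depth 0.8298 expected 0.8294
scene square 34 [255 250  20  18 223] [264.7 258.2] [0.4633 0.1944 0.06  ] depth 0.7898 expected 0.7908
scene round 29 [291 234  18  14 195] [299.5 240.3] [0.5337 0.1778 0.06  ] depth 0.8122 expected 0.8125
scene cross 17 [269 206  19  15 186] [278.  212.8] [0.5497 0.2478 0.06  ] depth 0.85 expected 0.8515
```

View pics/ta.png

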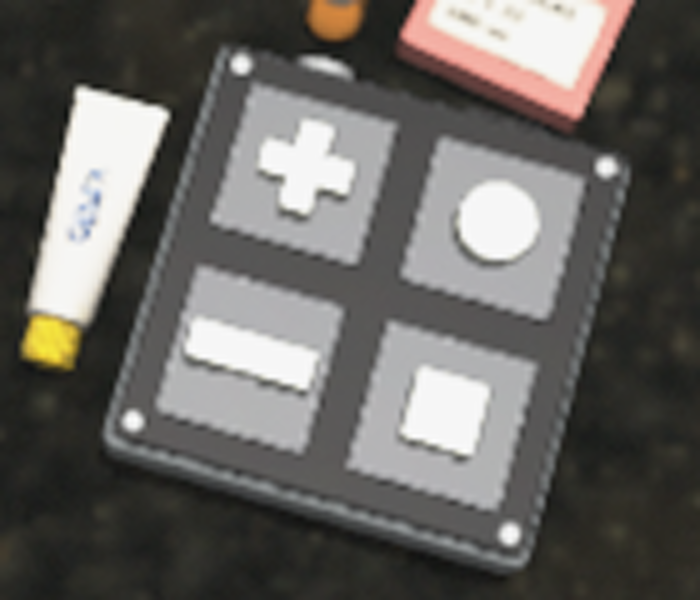

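View pics/sa.png

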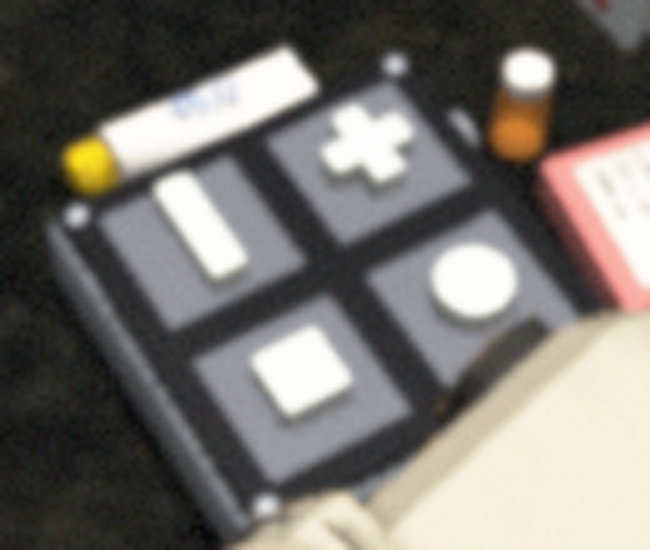

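The crops confirm the layout, and both cameras agree to within 1 mm. The key spacing is about 72 mm, as it should be. Before moving I'll check the microscope's clearance along the arm's path.

```bash
python3 - <<'E'
from geo import *
P=[]
for n in("top","scene"):
    d=np.load(f"pics/{n}0.npy");c=camera_info(n);f=192/np.tan(np.radians(c["fov_y"]/2))
    v,u=np.nonzero(d>0);z=d[v,u]
    P.append(c["origin"]+np.c_[(u-c["cx"])/f*z,(v-c["cy"])/f*z,z]@c["orientation"].T)
P=np.vstack(P)
for x0 in np.arange(.1,.8,.1):
    print(round(x0,1),[ (round(y0,2),round(float(np.percentile(q[:,2],98)),2)) for y0 in np.arange(-.15,.7,.05) if len(q:=P[(P[:,0]>=x0)&(P[:,0]<x0+.1)&(P[:,1]>=y0)&(P[:,1]<y0+.05)])>5 and np.percentile(q[:,2],98)>.03])
E
```

```text
0.1 []
0.2 [(np.float64(-0.1), 0.05), (np.float64(-0.05), 0.4), (np.float64(0.0), 0.4), (np.float64(0.05), 0.38)]
0.3 [(np.float64(-0.1), 0.32), (np.float64(-0.05), 0.36), (np.float64(0.0), 0.36), (np.float64(0.05), 0.34), (np.float64(0.45), 0.1), (np.float64(0.5), 0.1), (np.float64(0.55), 0.1)]
0.4 [(np.float64(-0.1), 0.19), (np.float64(-0.05), 0.34), (np.float64(0.0), 0.35), (np.float64(0.05), 0.3), (np.float64(0.1), 0.05), (np.float64(0.15), 0.06), (np.float64(0.2), 0.06), (np.float64(0.25), 0.06), (np.float64(0.3), 0.05), (np.float64(0.45), 0.1), (np.float64(0.5), 0.1), (np.float64(0.55), 0.1), (np.float64(0.6), 0.2), (np.float64(0.65), 0.2)]
0.5 [(np.float64(-0.1), 0.21), (np.float64(-0.05), 0.28), (np.float64(0.0), 0.29), (np.float64(0.05), 0.21), (np.float64(0.1), 0.05), (np.float64(0.15), 0.06), (np.float64(0.2), 0.06), (np.float64(0.25), 0.06), (np.float64(0.45), 0.1), (np.float64(0.5), 0.11), (np.float64(0.55), 0.11), (np.float64(0.6), 0.18), (np.float64(0.65), 0.2)]
0.6 [(np.float64(0.2), 0.05), (np.float64(0.25), 0.05), (np.float64(0.55), 0.05), (np.float64(0.6), 0.05)]
0.7 [(np.float64(-0.15), 0.08), (np.float64(-0.1), 0.07), (np.float64(0.2), 0.06), (np.float64(0.25), 0.06), (np.float64(0.3), 0.06), (np.float64(0.45), 0.1), (np.float64(0.5), 0.12), (np.float64(0.55), 0.12), (np.float64(0.6), 0.07), (np.float64(0.65), 0.06)]
```

Call:
apply_moves(moves=[{"dr": [0, 0, 0], "slide": [0.012, -0.011, 0], "grip": 0}, {"dr": [0, 0, 0], "slide": [0.024, -0.021, 0], "grip": 0}, {"dr": [0, 0, 0], "slide": [0.024, -0.021, 0], "grip": 0}, {"dr": [0, 0, 0], "slide": [0.024, -0.021, 0], "grip": 0}, {"dr": [0, 0, 0], "slide": [0.024, -0.021, 0], "grip": 0}, {"dr": [0, 0, 0], "slide": [0.024, -0.021, 0], "grip": 0}, {"dr": [0, 0, 0], "slide": [0.024, -0.021, 0], "grip": 0}, {"dr": [0, 0, 0], "slide": [0.024, -0.021, 0], "grip": 0}, {"dr": [0, 0, 0], "slide": [0.024, -0.021, 0], "grip": 0}, {"dr": [0, 0, 0], "slide": [0.024, -0.021, 0], "grip": 0}, {"dr": [0, 0, 0], "slide": [0.024, -0.021, 0], "grip": 0}, {"dr": [0, 0, 0], "slide": [0.012, -0.011, 0], "grip": 0}], newtons=20)

```text
clock: 1.1
position: [0.4187, 0.3201, 0.2309]
tool_rot: [[-0.964, 0.267, -0.0], [0.267, 0.964, -0.001], [-0.0, -0.001, -1.0]]
force: [-0.8, 0.7, -0.4]
opening: 0.001
finger_force: 0.0
```

Call:
apply_moves(moves=[{"dr": [0, 0, 0], "slide": [0.015, -0.014, 0], "grip": 0}, {"dr": [0, 0, 0], "slide": [0.016, -0.015, 0], "grip": 0}, {"dr": [0, 0, 0], "slide": [0.016, -0.015, 0], "grip": 0}, {"dr": [0, 0, 0], "slide": [0.015, -0.014, -0.01], "grip": 0}, {"dr": [0, 0, 0], "slide": [0, 0, -0.02], "grip": 0}, {"dr": [0, 0, 0], "slide": [0, 0, -0.025], "grip": 0}, {"dr": [0, 0, 0], "slide": [0, 0, -0.025], "grip": 0}, {"dr": [0, 0, 0], "slide": [0, 0, -0.025], "grip": 0}, {"dr": [0, 0, 0], "slide": [0, 0, -0.02], "grip": 0}, {"dr": [0, 0, 0], "slide": [0, 0, -0.015], "grip": 0}, {"dr": [0, 0, 0], "slide": [0, 0, -0.01], "grip": 0}, {"dr": [0, 0, 0], "slide": [0, 0, 0], "grip": 0}])

```text
clock: 2.1
position: [0.4778, 0.2639, 0.0792]
tool_rot: [[-0.964, 0.266, -0.003], [0.266, 0.964, -0.001], [0.003, -0.002, -1.0]]
force: [0.9, 0.3, -0.0]
opening: 0.002
finger_force: 0.0
```

```bash
python3 - <<'E'
from bench import *
import cv2
s=sense();print(s["position"].round(4),s["force"].round(2),s["joint_positions"].round(3))
p,_=read_camera("top");q,_=read_camera("scene")
a=cv2.resize(p[150:270,200:380],None,fx=4,fy=4); b=q
cv2.imwrite("pics/ck.png",cv2.resize(p,(640,480)));cv2.imwrite("pics/ck2.png",b)
E
```

```text
[0.4778 0.2639 0.0792] [ 0.88  0.25 -0.03] [ 0.364  0.193  1.706 -0.     1.246 -0.938]
```

View pics/ck2.png

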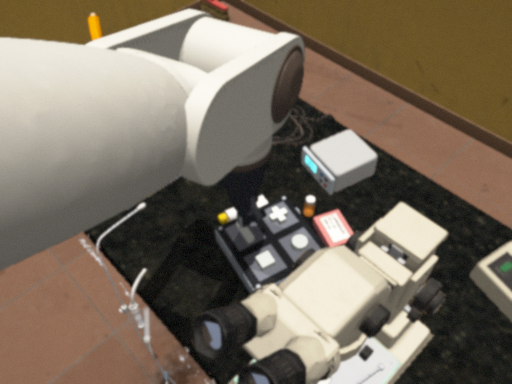

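The gripper is over the bar key with the tip hidden behind it; cross (280,213), round (300,241) and square (264,259) are clear of it. Next I lower slowly.

Call:
apply_moves(moves=[{"dr": [0, 0, 0], "slide": [0.002, 0, -0.006], "grip": 0}, {"dr": [0, 0, 0], "slide": [0, 0, -0.006], "grip": 0}, {"dr": [0, 0, 0], "slide": [0, 0, -0.003], "grip": 0}, {"dr": [0, 0, 0], "slide": [0, 0, -0.002], "grip": 0}, {"dr": [0, 0, 0], "slide": [0, 0, -0.002], "grip": 0}, {"dr": [0, 0, 0], "slide": [0, 0, -0.0015], "grip": 0}, {"dr": [0, 0, 0], "slide": [0, 0, -0.0015], "grip": 0}, {"dr": [0, 0, 0], "slide": [0, 0, 0], "grip": 0}, {"dr": [0, 0, 0], "slide": [0, 0, 0], "grip": 0}])

```text
clock: 2.95
position: [0.4807, 0.2644, 0.0593]
tool_rot: [[-0.964, 0.266, -0.0], [0.266, 0.964, -0.0], [-0.0, -0.0, -1.0]]
force: [-0.0, 0.2, 0.7]
opening: -0.003
finger_force: 0.0
```

```bash
python3 - <<'E'
from geo import *
d,p=read_camera("scene")[1],0
c=camera_info("scene");f=192/np.tan(np.radians(c["fov_y"]/2))
d0=np.load("pics/scene0.npy");m=(d>0)&(d<d0-.03)
v,u=np.nonzero(m);z=d[v,u];P=c["origin"]+np.c_[(u-c["cx"])/f*z,(v-c["cy"])/f*z,z]@c["orientation"].T
for r in np.arange(.1,.6,.05):
    q=P[(P[:,0]>=r)&(P[:,0]<r+.05)]
    if len(q)>20: print(round(r,2),"y",np.percentile(q[:,1],[1,99]).round(3),"z",np.percentile(q[:,2],[1,50,99]).round(3), "z@ymin",q[q[:,1]<np.percentile(q[:,1],5)][:,2].mean().round(3))
E
```

```text
0.15 y [0.075 0.098] z [0.504 0.558 0.594] z@ymin 0.56
0.2 y [0.086 0.168] z [0.482 0.57  0.602] z@ymin 0.551
0.25 y [0.104 0.186] z [0.453 0.54  0.58 ] z@ymin 0.517
0.3 y [0.126 0.279] z [0.406 0.487 0.54 ] z@ymin 0.465
0.35 y [0.138 0.298] z [0.383 0.472 0.497] z@ymin 0.446
0.4 y [0.157 0.316] z [0.198 0.429 0.48 ] z@ymin 0.43
0.45 y [0.176 0.325] z [0.111 0.417 0.46 ] z@ymin 0.403
0.5 y [0.183 0.27 ] z [0.251 0.417 0.443] z@ymin 0.385
0.55 y [0.214 0.217] z [0.379 0.392 0.407] z@ymin 0.404
```

The tip has just reached the key's top, and the forearm should clear the microscope by about 5 cm. Now I press.

Call:
apply_moves(moves=[{"dr": [0, 0, 0], "slide": [0, 0, -0.001], "grip": 0}, {"dr": [0, 0, 0], "slide": [0, 0, -0.001], "grip": 0}, {"dr": [0, 0, 0], "slide": [0, 0, -0.001], "grip": 0}, {"dr": [0, 0, 0], "slide": [0, 0, -0.001], "grip": 0}, {"dr": [0, 0, 0], "slide": [0, 0, -0.001], "grip": 0}, {"dr": [0, 0, 0], "slide": [0, 0, 0], "grip": 0}])

```text
clock: 3.5
position: [0.4807, 0.2643, 0.0541]
tool_rot: [[-0.964, 0.266, -0.0], [0.266, 0.964, -0.0], [-0.0, -0.0, -1.0]]
force: [0.4, -0.6, 0.5]
opening: -0.001
finger_force: 0.0
```

Call:
apply_moves(moves=[{"dr": [0, 0, 0], "slide": [0, 0, -0.001], "grip": 0}, {"dr": [0, 0, 0], "slide": [0, 0, -0.0005], "grip": 0}])

```text
clock: 3.67
position: [0.4807, 0.2643, 0.0527]
tool_rot: [[-0.964, 0.266, -0.0], [0.266, 0.964, -0.0], [-0.0, -0.0, -1.0]]
force: [0.0, 0.5, 2.6]
opening: -0.004
finger_force: 1.2
```

Call:
apply_moves(moves=[{"dr": [0, 0, 0], "slide": [0, 0, -0.0005], "grip": 0}, {"dr": [0, 0, 0], "slide": [0, 0, -0.0003], "grip": 0}])

```text
clock: 3.83
position: [0.4808, 0.2643, 0.052]
tool_rot: [[-0.964, 0.266, 0.0], [0.266, 0.964, -0.0], [-0.0, -0.0, -1.0]]
force: [-0.9, -0.3, 7.0]
opening: 0.002
finger_force: 3.9
```

The force rose to 7 N at z = 0.052, which is the stop. I lift and move over the square key.

Call:
apply_moves(moves=[{"dr": [0, 0, 0], "slide": [0, 0, 0.005], "grip": 0}, {"dr": [0, 0, 0], "slide": [0, 0, 0.015], "grip": 0}, {"dr": [0, 0, 0], "slide": [0, 0, 0.02], "grip": 0}, {"dr": [0, 0, 0], "slide": [-0.003, -0.014, 0.01], "grip": 0}, {"dr": [0, 0, 0], "slide": [-0.005, -0.02, 0], "grip": 0}, {"dr": [0, 0, 0], "slide": [-0.005, -0.02, 0], "grip": 0}, {"dr": [0, 0, 0], "slide": [-0.004, -0.016, 0], "grip": 0}, {"dr": [0, 0, 0], "slide": [0, 0, 0], "grip": 0}])

```text
clock: 4.5
position: [0.463, 0.1923, 0.1022]
tool_rot: [[-0.964, 0.267, -0.0], [0.267, 0.964, -0.001], [0.0, -0.001, -1.0]]
force: [-0.6, 0.0, 0.5]
opening: -0.001
finger_force: 0.0
```

```bash
python3 - <<'E'
from geo import *
for n in("top","scene"):
    p,d=read_camera(n); cv2.imwrite(f"pics/sq_{n}.png",p)
    uv={"top":(280,220),"scene":(245,229)}[n]; b=np.load(f"pics/{n}0.npy")
    print(n,"bar depth change",(np.median(d[uv[1]-1:uv[1]+2,uv[0]-1:uv[0]+2])-np.median(b[uv[1]-1:uv[1]+2,uv[0]-1:uv[0]+2])))
E
```

```text
top bar depth change 0.008266985
scene bar depth change 0.009879172
```

View pics/sq_scene.png

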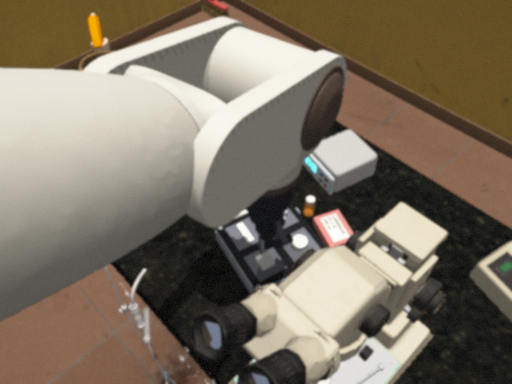

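The picture shows the bar key (245,230) uncovered and the gripper over the square key. The bar's depth has grown by 8 to 10 mm, so it is down. Square key next.

Call:
apply_moves(moves=[{"dr": [0, 0, 0], "slide": [0, 0.001, -0.012], "grip": 0}, {"dr": [0, 0, 0], "slide": [0, 0, -0.015], "grip": 0}, {"dr": [0, 0, 0], "slide": [0, 0, -0.009], "grip": 0}, {"dr": [0, 0, 0], "slide": [0, 0, -0.004], "grip": 0}, {"dr": [0, 0, 0], "slide": [0, 0, -0.0015], "grip": 0}, {"dr": [0, 0, 0], "slide": [0, 0, -0.001], "grip": 0}, {"dr": [0, 0, 0], "slide": [0, 0, -0.001], "grip": 0}, {"dr": [0, 0, 0], "slide": [0, 0, -0.001], "grip": 0}, {"dr": [0, 0, 0], "slide": [0, 0, -0.001], "grip": 0}, {"dr": [0, 0, 0], "slide": [0, 0, -0.001], "grip": 0}, {"dr": [0, 0, 0], "slide": [0, 0, -0.001], "grip": 0}, {"dr": [0, 0, 0], "slide": [0, 0, 0], "grip": 0}])

```text
clock: 5.6
position: [0.4638, 0.1953, 0.0544]
tool_rot: [[-0.964, 0.266, 0.0], [0.266, 0.964, -0.0], [-0.0, 0.0, -1.0]]
force: [0.2, 0.3, 0.9]
opening: -0.0
finger_force: 0.4
```

Call:
apply_moves(moves=[{"dr": [0, 0, 0], "slide": [0, 0, -0.001], "grip": 0}, {"dr": [0, 0, 0], "slide": [0, 0, -0.0007], "grip": 0}])

```text
clock: 5.77
position: [0.4639, 0.1953, 0.0528]
tool_rot: [[-0.964, 0.266, 0.0], [0.266, 0.964, -0.0], [-0.0, 0.0, -1.0]]
force: [1.8, 0.9, 1.7]
opening: 0.001
finger_force: 1.2
```

Call:
apply_moves(moves=[{"dr": [0, 0, 0], "slide": [0, 0, -0.0006], "grip": 0}, {"dr": [0, 0, 0], "slide": [0, 0, -0.0003], "grip": 0}, {"dr": [0, 0, 0], "slide": [0, 0, 0], "grip": 0}])

```text
clock: 6.02
position: [0.4639, 0.1953, 0.052]
tool_rot: [[-0.964, 0.266, 0.0], [0.266, 0.964, -0.0], [-0.0, -0.0, -1.0]]
force: [1.1, 0.4, 4.4]
opening: -0.0
finger_force: 2.1
```

The square key is at its stop. Lift and move to the round key.

Call:
apply_moves(moves=[{"dr": [0, 0, 0], "slide": [0, 0, 0.005], "grip": 0}, {"dr": [0, 0, 0], "slide": [0, 0, 0.015], "grip": 0}, {"dr": [0, 0, 0], "slide": [0, 0, 0.02], "grip": 0}, {"dr": [0, 0, 0], "slide": [0.014, -0.004, 0.01], "grip": 0}, {"dr": [0, 0, 0], "slide": [0.02, -0.005, 0], "grip": 0}, {"dr": [0, 0, 0], "slide": [0.02, -0.005, 0], "grip": 0}, {"dr": [0, 0, 0], "slide": [0.016, -0.004, 0], "grip": 0}, {"dr": [0, 0, 0], "slide": [0, 0, 0], "grip": 0}])

```text
clock: 6.68
position: [0.5358, 0.1764, 0.1019]
tool_rot: [[-0.964, 0.267, 0.0], [0.267, 0.964, -0.0], [-0.0, -0.0, -1.0]]
force: [0.4, 0.6, 0.5]
opening: -0.003
finger_force: 0.0
```

```bash
python3 - <<'E'
from geo import *
for n in("top","scene"):
    p,d=read_camera(n); cv2.imwrite(f"pics/rd_{n}.png",p); b=np.load(f"pics/{n}0.npy")
    for k,(u,v) in {"top":{"bar":(280,220),"sq":(318,231)},"scene":{"bar":(245,229),"sq":(265,258)}}[n].items():
        s=np.s_[v-2:v+3,u-2:u+3]; print(n,k,np.median(d[s])-np.median(b[s]))
s=sense();print(s["position"].round(4),s["force"].round(1))
E
```

```text
top bar 0.007234335
top sq 0.00749743
scene bar 0.009660661
scene sq 0.009554088
[0.5335 0.1771 0.1015] [-0.4 -0.2  0.3]
```

View pics/rd_scene.png

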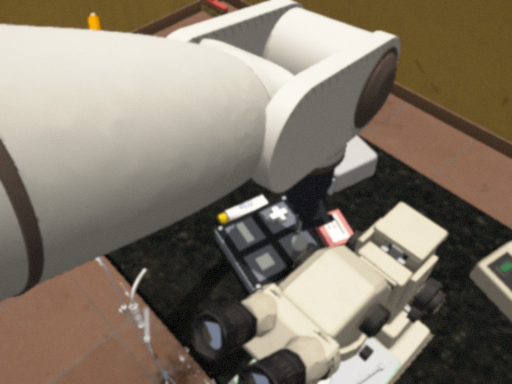

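The bar and square keys are both down by the full amount. The gripper is over the round key, and the cross (280,213), glue tube and carton are undisturbed. I press the round key.

Call:
apply_moves(moves=[{"dr": [0, 0, 0], "slide": [0, 0, -0.012], "grip": 0}, {"dr": [0, 0, 0], "slide": [0, 0, -0.015], "grip": 0}, {"dr": [0, 0, 0], "slide": [0, 0, -0.009], "grip": 0}, {"dr": [0, 0, 0], "slide": [0, 0, -0.004], "grip": 0}, {"dr": [0, 0, 0], "slide": [0, 0, -0.0015], "grip": 0}, {"dr": [0, 0, 0], "slide": [0, 0, -0.001], "grip": 0}, {"dr": [0, 0, 0], "slide": [0, 0, -0.001], "grip": 0}, {"dr": [0, 0, 0], "slide": [0, 0, -0.001], "grip": 0}, {"dr": [0, 0, 0], "slide": [0, 0, -0.001], "grip": 0}, {"dr": [0, 0, 0], "slide": [0, 0, -0.001], "grip": 0}, {"dr": [0, 0, 0], "slide": [0, 0, -0.001], "grip": 0}, {"dr": [0, 0, 0], "slide": [0, 0, 0], "grip": 0}])

```text
clock: 7.78
position: [0.5338, 0.1774, 0.0543]
tool_rot: [[-0.964, 0.266, 0.0], [0.266, 0.964, 0.0], [-0.0, 0.0, -1.0]]
force: [-0.1, -1.1, -0.2]
opening: -0.002
finger_force: 0.0
```

Call:
apply_moves(moves=[{"dr": [0, 0, 0], "slide": [0, 0, -0.001], "grip": 0}, {"dr": [0, 0, 0], "slide": [0, 0, -0.0007], "grip": 0}])

```text
clock: 7.95
position: [0.5338, 0.1773, 0.0527]
tool_rot: [[-0.964, 0.266, 0.0], [0.266, 0.964, -0.0], [-0.0, -0.0, -1.0]]
force: [0.7, 2.1, 2.8]
opening: -0.0
finger_force: 1.2
```

Call:
apply_moves(moves=[{"dr": [0, 0, 0], "slide": [0, 0, -0.0006], "grip": 0}, {"dr": [0, 0, 0], "slide": [0, 0, -0.0003], "grip": 0}, {"dr": [0, 0, 0], "slide": [0, 0, 0], "grip": 0}])

```text
clock: 8.2
position: [0.5339, 0.1773, 0.052]
tool_rot: [[-0.964, 0.266, 0.0], [0.266, 0.964, -0.0], [-0.0, 0.0, -1.0]]
force: [-1.0, 1.1, 6.1]
opening: -0.004
finger_force: 2.7
```

Call:
apply_moves(moves=[{"dr": [0, 0, 0], "slide": [0, 0, 0.005], "grip": 0}, {"dr": [0, 0, 0], "slide": [0, 0, 0.015], "grip": 0}, {"dr": [0, 0, 0], "slide": [0, 0, 0.025], "grip": 0}, {"dr": [0, 0, 0], "slide": [0, 0, 0.025], "grip": 0}, {"dr": [0, 0, 0], "slide": [0, 0, 0.025], "grip": 0}, {"dr": [0, 0, 0], "slide": [-0.012, 0.014, 0.02], "grip": 0}, {"dr": [0, 0, 0], "slide": [-0.02, 0.024, 0.01], "grip": 0}, {"dr": [0, 0, 0], "slide": [-0.02, 0.024, 0], "grip": 0}, {"dr": [0, 0, 0], "slide": [-0.02, 0.024, 0], "grip": 0}, {"dr": [0, 0, 0], "slide": [-0.02, 0.024, 0], "grip": 0}, {"dr": [0, 0, 0], "slide": [-0.012, 0.014, 0], "grip": 0}, {"dr": [0, 0, 0], "slide": [0, 0, 0], "grip": 0}])

```text
clock: 9.2
position: [0.4275, 0.3035, 0.1771]
tool_rot: [[-0.965, 0.263, -0.0], [0.263, 0.965, 0.0], [0.0, 0.0, -1.0]]
force: [0.6, 0.2, -0.0]
opening: -0.0
finger_force: 0.0
```

```bash
python3 - <<'E'
from geo import *
for n in("top","scene"):
    p,d=read_camera(n); cv2.imwrite(f"pics/end_{n}.png",p); b=np.load(f"pics/{n}0.npy")
    for k,(u,v) in {"top":{"bar":(280,220),"sq":(318,231),"rd":(329,194),"cross":(291,183)},"scene":{"bar":(245,229),"sq":(265,258),"rd":(300,240),"cross":(278,213)}}[n].items():
        s=np.s_[v-2:v+3,u-2:u+3]; print(n,k,np.median(d[s])-np.median(b[s]))
s=sense();print(s["position"].round(4),s["force"].round(1))
E
```

```text
top bar -0.48178348
top sq 0.0075243115
top rd -0.50727355
top cross -0.50397205
scene bar 0.009474754
scene sq 0.009612143
scene rd 0.010104299
scene cross 0.00026685
[0.4294 0.3016 0.177 ] [ 0.4 -0.2 -0.3]
```

View pics/end_scene.png

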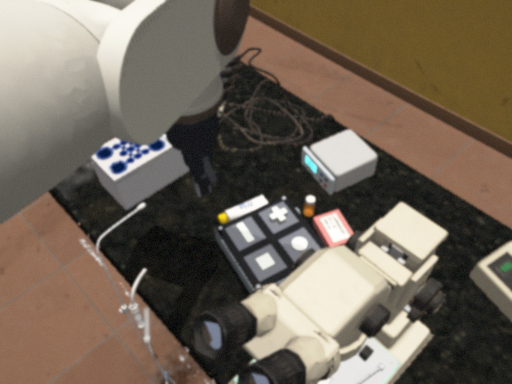

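The three keys are down and the cross is still up. The vial (309,206), carton (334,228) and glue tube (243,209) are where they started, and the hand is clear.

```bash
python3 -c "
from bench import *
print(hand_in())"
```

```text
the job is handed in; nothing more can be done
None
```

I pressed the bar, square and round keys fully down in that order, left the cross key up and the vial, carton and glue tube in place, moved the hand clear and handed the job in at about 9 s; no verdict came back.

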